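# Tare the bench scale and record the zero

### The arm

A 6-joint arm with a two-finger parallel gripper is mounted at the origin on a cart in front of the work surface, level with it; the furniture and walls round the work are solid. World frame = base frame: x ahead of the robot, y to its left, z up, the work surface at z = 0. Lengths are in mm, angles in rad, forces in N, time in s.
With the tool pointing down it reaches from about 275 to 850 mm from the base axis. Payload 19 kg.
Tool frame: the origin (TCP) lies at the very end of the fingers, on their centre line; the grasp point (between the pads) lies 19 mm behind it; x points along the fingers, z is the direction in which the jaws open and shut, and the axes are right-handed (so a half turn about x gives the same grasp; the last joint's range is limited). The gripper opens to 85 mm and grips with 20 to 120 N. Pads are 22 mm wide; open, the fingers measure 114 mm over their backs; the gripper's body (76 mm by 85 mm) begins 54 mm behind the grasp point. The pads swing forward as they close: fully open they stand 13 mm farther back than shut.
Start: joints at [1.09, 0.15, 1.437, -0, 1.554, -0.134], TCP at [195.439, 540.734, 231.267] pointing down, gripper open.
Joint ranges: [-2.8, 2.8], [-0.68, 2.1], [0.12, 2.68], [-1.39, 4.53], [0.16, 2.79], [-2.81, 2.81]. Speed limits (rad/s): [1.89, 1.89, 2.22, 3.01, 3.01, 3.01].

### API

Orientations are given as a unit quaternion [x, y, z, w].
In Python, from cell import robot gives the robot as it stands.
- The arm moves only by the shell command python3 -m jog 'ROWS' [FORCE]. ROWS is JSON, a list of rows, each a list of 3 entries, a list of its own where there are three numbers: the shift along the tool's x, y, z in mm, then the turn about the tool's x in rad, then the opening, from 0 (shut) to 1 (fully open). A call has 1 to 8 rows; each row is the pose to reach, as a shift and turn from the pose commanded when the call began, along the tool's axes at that moment; what a row does not reach only later rows make up. A row lasts 1/10 s, in which the tool goes at most 50 mm and 8.59 degrees, less where a joint would pass 70% of its speed; a pose out of reach is approached as far as the arm can. A call with a gripper value outside its range is refused whole. The fingers move at their own pace and stop on an object; FORCE is the grip in N (left out, the last holds). Time passes only in rows, so rows that repeat a pose let the fingers close. It gives the time, the measured TCP pose, the force and the opening at its end, in the units of the state.
- robot.read_state(): the state, without advancing time (a new reading comes with each control period).
- robot.read_camera(name): name is "side" or "top"; returns (picture, depth): 400x640x3 uint8, blue, green, red; 400x640 float32, mm along the optical axis (not along the pixel's ray), 0 where there is no reading.
- robot.calibration(name): a dict with "fx", "fy", "cx", "cy" (pixels), "k1" (the pictures are not rectified: a ray, as slopes to the right and down, at radius r is drawn at 1 + k1 r^2 times it, then the intrinsics apply), "R" (3x3) and "t" (3): a world point X has camera coordinates R X + t. Camera axes: x right, y down, z forward; pixel columns grow to the right and rows downward; lengths in mm; the calibration is good to about 2 mm. A picture is of the moment at which its call begins. calibration takes no time and is no camera call.
- robot.close_job(): hands the job in, once; it reports no verdict.
The state is a dict: "time_s": time; "joints": joint angles; "joint_velocities": joint speeds; "joint_torque": joint torques, N m; "tool_pos": TCP position; "tool_rot": TCP orientation; "contact_force": force on the tool from outside, world axes, zero at the start; "moment": the same for the moment, N m; "gripper_width": finger opening in mm.
Only numpy, scipy, OpenCV 4.12 (cv2) and the standard library are available. Lean on these libraries where they do the work, as an engineer would, in place of code of your own. Each camera call takes 0.05 s, during which the arm holds its last target. There are 200 camera calls.

### The job

The yellow bin of screws stands on the bench scale: tare the scale by pressing the blue key lightly with the fingertips until it gives, let it come up again, then press the green key in the same way to record the zero, let that come up too and withdraw. Only touch, grasp nothing; do not press the red or the white key, and leave the bin, the check weights, the striker and all else untouched where they are.

Things in the scene. Friction and masses are not known exactly. Their poses are not given: they have to be found in the camera images.
- scale: white bench scale, 240 x 210 mm, fixed to the worktop; origin on its underside, midway across, 145 mm behind its front edge, z up. Its grey keypad lies on the side of local -x (towards the robot), its steel pan (118 x 196 mm, top 51 mm up) round local x = +34 mm; the low display between them is 55 mm high at most. Four round spring keys stand in a row across the keypad at local x = -105 mm and y = -69, -23, +23 and +69 mm; which colour stands where changes from run to run
- key_blue_top (a point): centre of the top face of the blue key (tare key), a round cap 28 mm across in a black collar whose top stands 64 mm above the worktop when up; z up; moves down with the key
- key_blue (a joint): how far the blue key is pressed: 0 up, 0.008 m fully down; it presses straight down against a spring, about 4 N at the bottom (well under 3 N at half way), and springs back when let go; it counts as pressed from 0.003 m
- key_green_top (a point): centre of the top face of the green key (record key), a round cap 28 mm across in a black collar whose top stands 64 mm above the worktop when up; z up; moves down with the key
- key_green (a joint): how far the green key is pressed: 0 up, 0.008 m fully down; it presses straight down against a spring, about 4 N at the bottom (well under 3 N at half way), and springs back when let go; it counts as pressed from 0.003 m
- key_red_top (a point): centre of the top face of the red key (power key, to be left alone), a round cap 28 mm across in a black collar whose top stands 64 mm above the worktop when up; z up; moves down with the key
- key_red (a joint): how far the red key is pressed: 0 up, 0.008 m fully down; it presses straight down against a spring, about 4 N at the bottom (well under 3 N at half way), and springs back when let go; it counts as pressed from 0.003 m
- key_white_top (a point): centre of the top face of the white key (units key, to be left alone), a round cap 28 mm across in a black collar whose top stands 64 mm above the worktop when up; z up; moves down with the key
- key_white (a joint): how far the white key is pressed: 0 up, 0.008 m fully down; it presses straight down against a spring, about 4 N at the bottom (well under 3 N at half way), and springs back when let go; it counts as pressed from 0.003 m
- bin: origin at the centre of the underside of the yellow open parts bin with a few screws in it (66 x 100 x 32 mm); it stands loose on the scale's pan
- weight_500g_center (a point): largest, yellowish brass check weight with a knob, 38 mm across, 62 mm high, loose on the worktop; this point is the centre of its body, half-way up
- weight_200g_center (a point): middle, yellowish brass check weight with a knob, 28 mm across, 46 mm high, loose on the worktop; this point is the centre of its body, half-way up
- weight_100g_center (a point): smallest, grey steel check weight with a knob, 22 mm across, 37 mm high, loose on the worktop; this point is the centre of its body, half-way up
- striker_center (a point): spare chromed striker, a flat disc 68 mm across and 22 mm high with a stub at one side, loose on the worktop; this point is the centre of its body, half-way up

How it is judged:
By the outcome, as a careful person would: the job done as asked, in the order asked, and still so for the second after the job is handed in, with the robot touching nothing.
It also fails if it takes over 42 s, if anything falls off the work surface, if the arm or the gripper's body presses on something with over 40 N, if the wrist force passes 120 N, or if a joint passes its speed limit or range.

## Working session

There is one attempt and no reset: what is moved stays moved. The work goes in short steps, Python scripts to look and compute and a shell command to move; the robot and the scene stay as the last step left them, time stands still between calls to the robot, and variables do not carry over. Pictures are saved under pics/ and viewed, about 8 in all and at most 12, crops included, and the job is handed in when it is done.

```bash
mkdir -p pics; ls; cat > h.py <<'E'
from cell import robot
import numpy as np, cv2
def snap(n,f):
    im,d=robot.read_camera(n); cv2.imwrite(f'pics/{f}.png',im); np.savez(f'pics/{f}.npz',im=im,d=d); return im,d
def p2w(n,u,v,z=None,depth=None):
    c=robot.calibration(n); xd=(u-c['cx'])/c['fx']; yd=(v-c['cy'])/c['fy']
    x,y=xd,yd
    for _ in range(20):
        s=1+c['k1']*(x*x+y*y); x,y=xd/s,yd/s
    R=np.array(c['R']);t=np.array(c['t']); r=R.T@np.array([x,y,1]); o=-R.T@t
    k=depth if depth is not None else (z-o[2])/r[2]
    return o+k*r
E
python3 - <<'E'
from h import *
for n in('top','side'): snap(n,n+'0')
print(robot.read_state())
for n in('top','side'): print(robot.calibration(n))
E
```

```text
pics
{'time_s': 0.1, 'joints': array([ 1.09002124e+00,  1.50903683e-01,  1.43790784e+00,  8.52825098e-06,
        1.55377632e+00, -1.33997036e-01]), 'joint_velocities': array([ 0.00151652, -0.0014397 , -0.00345119,  0.00105325, -0.00141263,
       -0.00117486]), 'joint_torque': array([ 3.90540372e-03, -7.14384127e+01, -5.71794999e+01, -2.90939679e-04,
        7.25536098e-03,  9.70567567e-05]), 'tool_pos': array([195.34756744, 540.59063944, 230.7836671 ]), 'tool_rot': array([-0.40640119,  0.5790774 ,  0.40608283,  0.5784498 ]), 'contact_force': array([-0.20094029, -0.38842698, -0.1315216 ]), 'moment': array([ 0.0088717 , -0.0040093 ,  0.02201277]), 'gripper_width': 85.50881278801248}
{'fx': 364.5503897669642, 'fy': 364.5503897669642, 'cx': 311.2035146730011, 'cy': 196.40076339998174, 'k1': -0.00907776194441058, 'R': array([[-0.08354531, -0.99650014, -0.00276762],
       [-0.97551708,  0.08235247, -0.20392279],
       [ 0.20343701, -0.01433693, -0.97898306]]), 't': array([-80.58786997, 510.36841458, 840.62834754])}
{'fx': 405.41026883003207, 'fy': 405.41026883003207, 'cx': 323.19563637577545, 'cy': 194.72826053069306, 'k1': -0.0720587417912162, 'R': array([[ 0.8981726 , -0.43956576, -0.00824167],
       [-0.19806844, -0.38783855, -0.90019451],
       [ 0.39249825,  0.81016246, -0.43541006]]), 't': array([-513.58948308,  115.32154534,  940.12170131])}
```

View pics/top0.png

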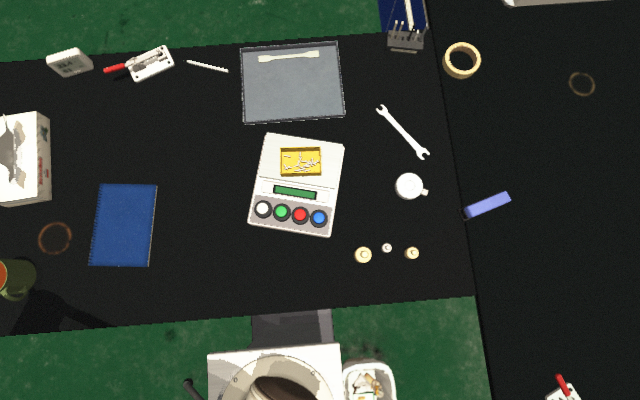

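View pics/side0.png

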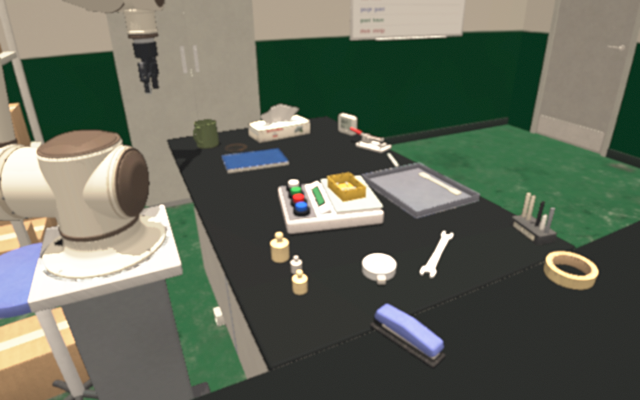

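The top view shows the keys, left to right: white (263,209), green (281,212), red (300,215) and blue (319,218). The side view shows the same order. Next I'll get refined centroids from both cameras.

```bash
cat > m.py <<'E'
from h import *
def cen(im,box,col):
    u0,u1,v0,v1=box; hsv=cv2.cvtColor(im,cv2.COLOR_BGR2HSV)[v0:v1,u0:u1].astype(int)
    H,S,V=hsv[...,0],hsv[...,1],hsv[...,2]
    m={'blue':(abs(H-108)<14),'green':(abs(H-65)<20),'red':(H<10)|(H>170)}[col]&(S>110)&(V>50)
    n,l,s,c=cv2.connectedComponentsWithStats(m.astype(np.uint8)); k=1+np.argmax(s[1:,4])
    return c[k]+[u0,v0],s[k]
if __name__=='__main__':
    for n,B in(('top',dict(green=(270,293,202,224),red=(290,311,205,226),blue=(308,331,207,230))),('side',dict(green=(285,305,183,197),red=(288,308,191,204),blue=(290,312,200,216)))):
        f=np.load(f'pics/{n}0.npz')
        for c,b in B.items():
            p,s=cen(f['im'],b,c); d=f['d'][int(round(p[1])),int(round(p[0]))]
            print(n,c,p.round(1),s,p2w(n,*p,z=64).round(1),p2w(n,*p,depth=d).round(1))
    a=np.load('pics/top0.npz')['im'][120:245,235:350]; b=np.load('pics/side0.npz')['im'][165:235,265:390]
    cv2.imwrite('pics/c.png',np.vstack([cv2.resize(a,(460*1,500)),]))
    A=cv2.resize(a[60:],None,fx=5,fy=5,interpolation=2);Bm=cv2.resize(b,(575,int(70*575/125)),interpolation=2)[:270]
    cv2.imwrite('pics/c.png',np.vstack([A,Bm]))
E
python3 m.py
```

```text
top green [280.7 211.2] [  5   4  12  12 108] [469.5 -47.   64. ] [469.9 -46.8  61.4]
top red [299.5 214.3] [  4   4  12  12 118] [458.1 -91.4  64. ] [458.  -91.4  64.1]
top blue [318.4 217.5] [  5   5  12  12 117] [ 446.7 -135.8   64. ] [ 446.6 -135.7   64.9]
side green [295.2 190. ] [ 5  4 11  7 61] [464.  -56.6  64. ] [463.9 -56.7  64.1]
side red [297.8 197.3] [ 4  2 13 10 93] [453.4 -99.1  64. ] [454.4 -96.6  62.7]
side blue [300.6 206.3] [  4   2  14  10 107] [ 440.4 -147.4   64. ] [ 441.  -145.9   63.2]
```

View pics/c.png

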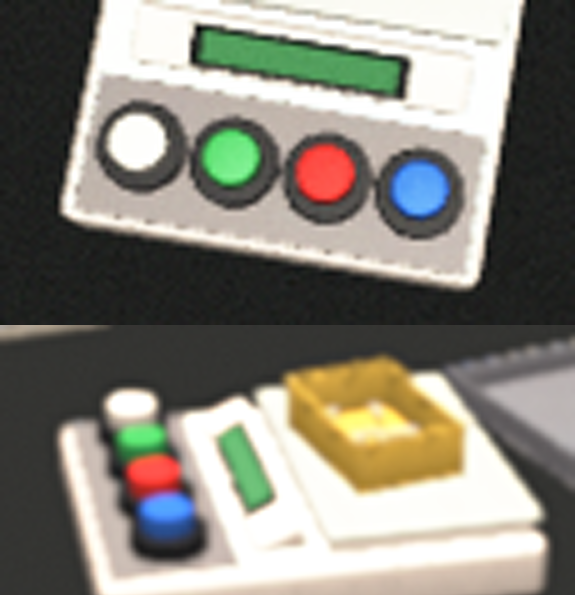

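The crop confirms the order. The colour centroids in the top view sit on the caps with 45.8 mm spacing (46 expected). The side centroids are pulled by the cap flanks. Next: the shift in tool axes.

```bash
cat > go.py <<'E'
from h import *
from scipy.spatial.transform import Rotation as Ro
import sys
K=dict(blue=[446.7,-135.8],red=[458.1,-91.4],green=[469.5,-47.0])
def rep(key,z):
    s=robot.read_state(); R=Ro.from_quat(s['tool_rot']); M=R.as_matrix()
    print('t',s['time_s'],'pos',s['tool_pos'].round(1),'F',s['contact_force'].round(2),'w',s['gripper_width'].round(1))
    print(M.round(3)); d=M.T@(np.array(K[key]+[z])-s['tool_pos'])
    row=np.array([11.4,44.4,0]);row/=np.linalg.norm(row); ry=M.T@row
    a=np.arctan2(ry[2],ry[1]); a=(a+np.pi/2)%np.pi-np.pi/2
    print('shift',d.round(1),'turn',a.round(3),'j',s['joints'].round(2))
rep(sys.argv[1],float(sys.argv[2]))
E
python3 go.py blue 110
```

```text
Traceback (most recent call last):
  File "go.py", line 12, in <module>
    rep(sys.argv[1],float(sys.argv[2]))
    ~~~^^^^^^^^^^^^^^^^^^^^^^^^^^^^^^^^
  File "go.py", line 7, in rep
    print('t',s['time_s'],'pos',s['tool_pos'].round(1),'F',s['contact_force'].round(2),'w',s['gripper_width'].round(1))
                                                                                           ^^^^^^^^^^^^^^^^^^^^^^^^
AttributeError: 'float' object has no attribute 'round'
```

```bash
sed -i "s/s\['gripper_width'\].round(1)/s['gripper_width']/" go.py; python3 go.py blue 110
```

```text
t 0.1 pos [195.3 540.6 230.8] F [-0.2  -0.39 -0.13] w 85.50881278801248
[[-0.    -0.94   0.34 ]
 [-0.001  0.34   0.94 ]
 [-1.     0.    -0.001]]
shift [ 121.3 -466.3 -550.6] turn 1.475 j [ 1.09  0.15  1.44  0.    1.55 -0.13]
```

```bash
python3 -m jog '[[[0,-30,-36],0.1,0],[[0,-62,-73],0.2,0],[[0,-94,-110],0.3,0],[[0,-126,-148],0.4,0],[[0,-158,-186],0.5,0],[[0,-190,-224],0.6,0],[[0,-222,-262],0.7,0],[[0,-254,-300],0.8,0]]' 20; python3 go.py blue 110
```

```text
time_s: 0.9
tool_pos: [332.1, 171.0, 231.3]
tool_rot: [-0.148, 0.691, 0.148, 0.692]
contact_force: [1.2, 0.2, 0.4]
gripper_width: -0.1
t 0.9 pos [332.1 171.  231.3] F [1.23 0.19 0.43] w -0.10582096497991501
[[ 0.    -0.409  0.912]
 [ 0.     0.912  0.409]
 [-1.    -0.     0.   ]]
shift [ 121.4 -326.8  -21. ] turn 0.673 j [ 0.27 -0.29  1.85 -0.    1.58 -0.15]
```

```bash
python3 -m jog '[[[0,-45,-3],0.1,0],[[0,-92,-6],0.2,0],[[10,-140,-9],0.3,0],[[25,-185,-12],0.4,0],[[40,-230,-15],0.5,0],[[55,-275,-18],0.6,0],[[75,-315,-20],0.673,0],[[85,-327,-21],0.673,0]]'; python3 go.py blue 75; python3 -c "
from h import *
snap('top','top1');im,d=snap('side','side1')
cv2.imwrite('pics/s1.png',cv2.resize(im[110:235,240:400],None,fx=4,fy=4,interpolation=2))"
```

```text
time_s: 1.7
tool_pos: [448.0, -136.6, 144.3]
tool_rot: [0.089, 0.702, -0.089, 0.701]
contact_force: [0.0, 0.4, 0.0]
gripper_width: 0.2
t 1.7 pos [ 448.  -136.6  144.3] F [0.   0.39 0.04] w 0.22328774945317656
[[-0.002  0.25   0.968]
 [ 0.     0.968 -0.25 ]
 [-1.    -0.    -0.002]]
shift [69.3  0.5 -1.3] turn -0.002 j [-0.46 -0.02  1.8  -0.    1.37 -0.21]
```

View pics/s1.png

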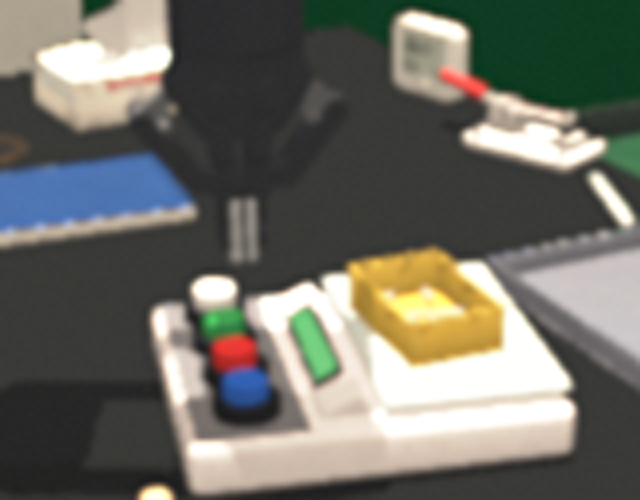

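The side view shows the shut fingers, tip at crop (244,260), straight above the blue key at crop (245,385). They are clear of the bin. I'll descend to just above the key and settle.

```bash
python3 -m jog '[[[20,0,0],0,0],[[40,0,0],0,0],[[58,0,0],0,0],[[68,0,0],0,0],[[72,0,0],0,0],[[72,0,0],0,0],[[72,0,0],0,0]]'; python3 go.py blue 64; python3 -c "
from h import *
im,d=snap('side','side2');a,_=snap('top','top2')
cv2.imwrite('pics/s2.png',np.vstack([cv2.resize(im[150:220,270:350],(640,560),interpolation=2)]))"
```

```text
time_s: 2.5
tool_pos: [448.3, -133.7, 75.2]
tool_rot: [0.087, 0.701, -0.087, 0.702]
contact_force: [-0.4, -0.6, -0.0]
gripper_width: 0.0
t 2.5 pos [ 448.3 -133.7   75.2] F [-0.4  -0.58 -0.02] w 0.034970392340893434
[[ 0.001  0.245  0.97 ]
 [-0.001  0.97  -0.245]
 [-1.    -0.     0.001]]
shift [11.2 -2.4 -1.1] turn 0.004 j [-0.45  0.04  1.89 -0.    1.21 -0.21]
```

View pics/s2.png

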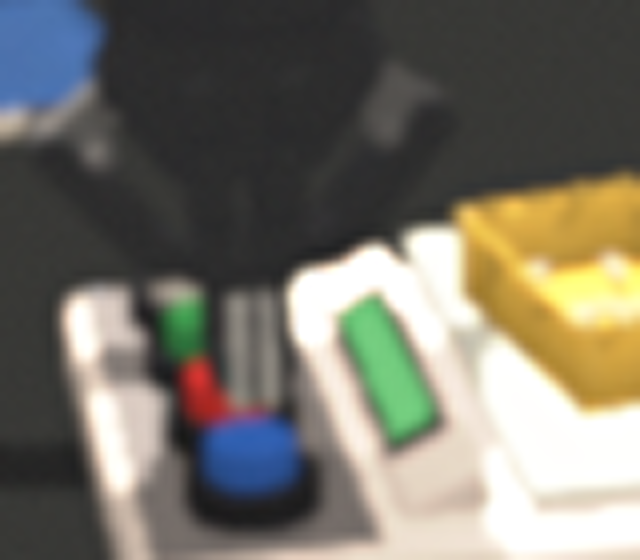

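The side view shows the tip at crop (252,405), about 11 mm above the blue cap centre (250,440), so it's aligned. I'll make a small lateral correction and press in gentle steps.

```bash
python3 -m jog '[[[0,-2,-1],0,0],[[5,-2,-1],0,0],[[8,-2,-1],0,0],[[8,-2,-1],0,0],[[8,-2,-1],0,0]]'; python3 go.py blue 59;  python3 -m jog '[[[2,0,0],0,0],[[4,0,0],0,0],[[4,0,0],0,0]]'; python3 go.py blue 59
```

```text
time_s: 3.1
tool_pos: [446.4, -135.4, 66.2]
tool_rot: [0.087, 0.702, -0.087, 0.702]
contact_force: [0.1, 0.3, -0.3]
gripper_width: -0.0
t 3.1 pos [ 446.4 -135.4   66.2] F [ 0.09  0.26 -0.3 ] w -0.03505674050539862
[[-0.     0.245  0.969]
 [ 0.     0.969 -0.245]
 [-1.    -0.    -0.   ]]
shift [ 7.2 -0.3  0.4] turn 0.003 j [-0.46  0.05  1.9  -0.    1.2  -0.21]
time_s: 3.4
tool_pos: [446.5, -135.5, 62.2]
tool_rot: [0.087, 0.702, -0.087, 0.702]
contact_force: [1.3, -0.4, 1.6]
gripper_width: 0.1
t 3.4 pos [ 446.5 -135.5   62.2] F [ 1.32 -0.38  1.65] w 0.12123296396083649
[[ 0.     0.245  0.969]
 [-0.     0.969 -0.245]
 [-1.    -0.     0.   ]]
shift [ 3.2 -0.3  0.2] turn 0.004 j [-0.46  0.05  1.91 -0.    1.19 -0.21]
```

Contact is at about z 63–64, as given. I'll go 3 mm further (about 5 mm of travel) and hold.

```bash
python3 -m jog '[[[1.5,0,0],0,0],[[3,0,0],0,0],[[3,0,0],0,0],[[3,0,0],0,0],[[3,0,0],0,0]]'; python3 go.py blue 59; python3 -c "
from h import *
im,d=snap('side','side3')
cv2.imwrite('pics/s3.png',np.vstack([cv2.resize(im[150:220,270:350],(640,560),interpolation=2)]))
for i in range(4): robot.read_camera('top'); print(robot.read_state()['contact_force'].round(2),robot.read_state()['tool_pos'].round(1))"
```

```text
time_s: 3.9
tool_pos: [446.6, -135.4, 59.4]
tool_rot: [0.087, 0.702, -0.087, 0.702]
contact_force: [1.3, -0.3, 2.1]
gripper_width: -0.3
t 3.9 pos [ 446.6 -135.4   59.4] F [ 1.34 -0.32  2.07] w -0.2675250824260571
[[ 0.     0.245  0.969]
 [-0.     0.969 -0.245]
 [-1.    -0.     0.   ]]
shift [ 0.4 -0.3  0.2] turn 0.004 j [-0.46  0.05  1.91 -0.    1.18 -0.21]
[0.38 0.35 2.42] [ 446.5 -135.4   59.4]
[0.73 0.01 2.78] [ 446.5 -135.4   59.4]
[ 0.94 -0.83  2.41] [ 446.5 -135.4   59.4]
[ 0.95 -0.45  2.75] [ 446.5 -135.4   59.4]
```

View pics/s3.png

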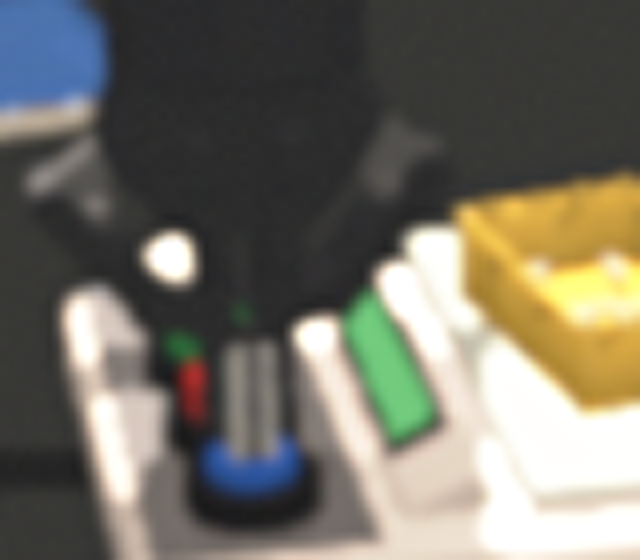

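The side view shows the fingertips on the centre of the blue cap (252,455), with the cap sunk into its collar; its top edge moved from 415 to about 438. I'll press one more millimetre for margin, then release.

```bash
python3 -m jog '[[[1,0,0],0,0],[[1,0,0],0,0],[[1,0,0],0,0]]'; python3 -m jog '[[[-4,0,0],0,0],[[-12,0,0],0,0],[[-25,0,0],0,0],[[-36,0,0],0,0],[[-36,0,0],0,0],[[-36,0,0],0,0]]';python3 go.py green 94; python3 -c "
from h import *
from m import cen
im,d=snap('side','side4')
print(cen(im,(290,312,200,216),'blue'))
cv2.imwrite('pics/s4.png',np.vstack([cv2.resize(im[150:220,270:350],(640,560),interpolation=2)]))"
```

```text
time_s: 4.45
tool_pos: [446.5, -135.4, 58.3]
tool_rot: [0.087, 0.702, -0.087, 0.702]
contact_force: [1.0, -0.5, 4.0]
gripper_width: 0.2
time_s: 5.05
tool_pos: [446.6, -135.5, 94.6]
tool_rot: [0.087, 0.701, -0.088, 0.702]
contact_force: [0.3, 0.4, -0.7]
gripper_width: 0.1
t 5.05 pos [ 446.6 -135.5   94.6] F [ 0.27  0.35 -0.72] w 0.08431474058356545
[[ 0.001  0.245  0.969]
 [-0.     0.969 -0.245]
 [-1.    -0.     0.001]]
shift [ 0.6 91.4  0.5] turn 0.004 j [-0.46  0.01  1.87 -0.    1.26 -0.21]
(array([300.89719626, 206.80373832]), array([  4,   2,  14,  10, 107], dtype=int32))
```

View pics/s4.png

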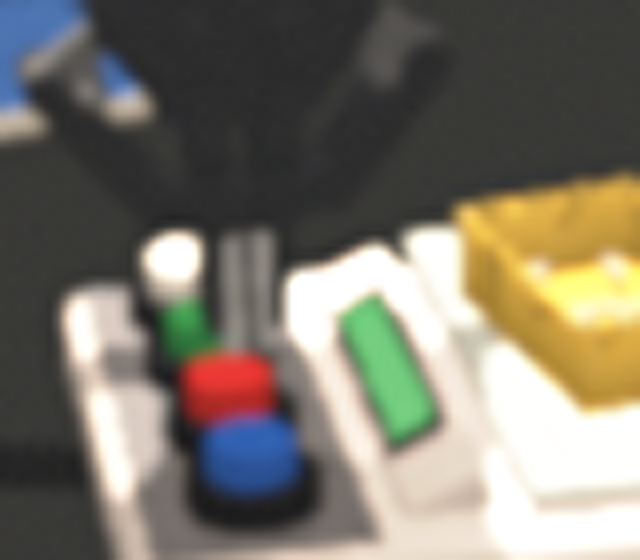

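The blue cap is up again: its top edge is back at 415 and its area is 107 px, as before. Next I'll travel over the red key at z 94 to the green key.

```bash
python3 -m jog '[[[0,25,0],0,0],[[0,55,0],0,0],[[0,80,0],0,0],[[0,91,0.5],0,0],[[10,91,0.5],0,0],[[20,91,0.5],0,0],[[20,91,0.5],0,0],[[20,91,0.5],0,0]]';python3 go.py green 66; python3 -c "
from h import *
im,d=snap('side','side5')
cv2.imwrite('pics/s5.png',np.vstack([cv2.resize(im[150:220,270:350],(640,560),interpolation=2)]))"
```

```text
time_s: 5.9
tool_pos: [468.9, -48.0, 73.8]
tool_rot: [0.088, 0.702, -0.088, 0.701]
contact_force: [-0.7, 0.1, 0.9]
gripper_width: -0.1
t 5.9 pos [468.9 -48.   73.8] F [-0.7   0.11  0.86] w -0.07731627088262218
[[-0.001  0.246  0.969]
 [ 0.     0.969 -0.246]
 [-1.    -0.    -0.001]]
shift [7.8 1.1 0.3] turn 0.003 j [-0.27  0.05  1.88 -0.    1.21 -0.02]
```

View pics/s5.png

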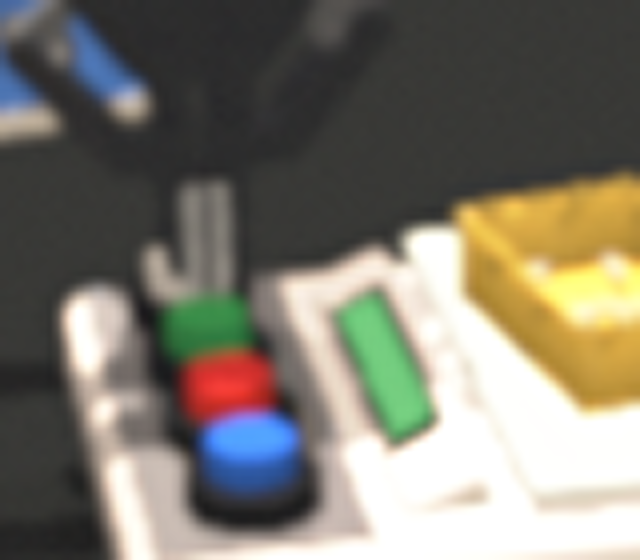

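The fingers are at crop (207,290), just above the green cap's centre (207,315), with the white key clear behind. I'll press green in two steps.

```bash
python3 -m jog '[[[4,1,0],0,0],[[7,1,0],0,0],[[9,1,0],0,0],[[11,1,0],0,0],[[11,1,0],0,0]]'; python3 go.py green 58.5|head -1; python3 -m jog '[[[1.5,0,0],0,0],[[3,0,0],0,0],[[4,0,0],0,0],[[4,0,0],0,0],[[4,0,0],0,0]]';python3 go.py green 58.4; python3 -c "
from h import *
im,d=snap('side','side6')
cv2.imwrite('pics/s6.png',np.vstack([cv2.resize(im[150:220,270:350],(640,560),interpolation=2)]))
for i in range(3): robot.read_camera('top'); print(robot.read_state()['contact_force'].round(2),robot.read_state()['tool_pos'].round(1))"
```

```text
time_s: 6.45
tool_pos: [469.5, -46.4, 63.1]
tool_rot: [0.087, 0.702, -0.087, 0.702]
contact_force: [-1.3, 0.3, 2.0]
gripper_width: -0.3
t 6.45 pos [469.5 -46.4  63.1] F [-1.3   0.35  2.01] w -0.3062596667486918
time_s: 6.95
tool_pos: [469.6, -46.4, 59.4]
tool_rot: [0.087, 0.702, -0.087, 0.702]
contact_force: [-0.3, -0.7, 2.6]
gripper_width: -0.1
t 6.95 pos [469.6 -46.4  59.4] F [-0.27 -0.67  2.61] w -0.1257060658296682
[[ 0.     0.245  0.969]
 [-0.     0.969 -0.245]
 [-1.    -0.     0.   ]]
shift [ 1.  -0.6  0. ] turn 0.004 j [-0.26  0.06  1.9  -0.    1.18 -0.01]
[-0.58  0.58  2.55] [469.6 -46.4  59.4]
[ 0.12 -0.43  3.37] [469.6 -46.4  59.4]
[-0.5  -0.17  2.18] [469.6 -46.4  59.4]
```

View pics/s6.png

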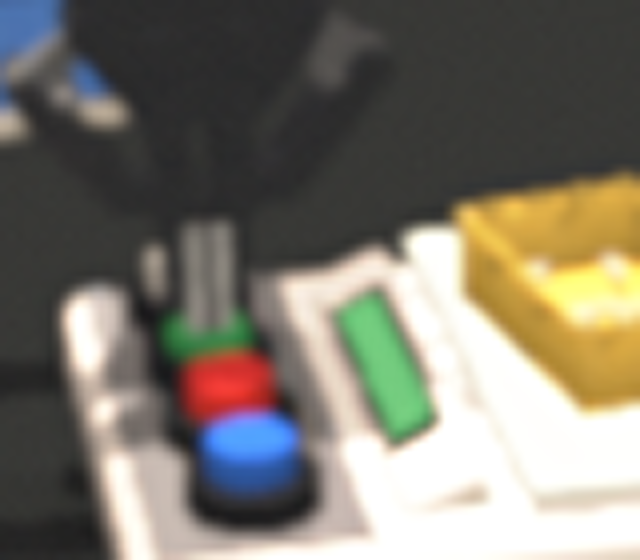

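The fingertips (208,330) are centred on the green cap, which is visibly sunk. Red and blue are up. I'll press 1 mm more, then release and withdraw straight up.

```bash
python3 -m jog '[[[1,0,0],0,0],[[1,0,0],0,0],[[1,0,0],0,0]]'; python3 -m jog '[[[-4,0,0],0,0],[[-15,0,0],0,0],[[-40,0,0],0,0],[[-75,0,0],0,0],[[-110,0,0],0,0],[[-140,0,0],0,0],[[-150,0,0],0,0],[[-150,0,0],0,0]]'; python3 -m jog '[[[0,30,-20],0,0],[[0,70,-50],0,0],[[0,105,-75],0,0],[[0,140,-100],0,0],[[0,160,-110],0,0],[[0,160,-110],0,0],[[0,160,-110],0,0]]'; python3 -c "
from h import *
from m import cen
im,d=snap('side','side7'); a,_=snap('top','top7')
for n,i,B in(('top',a,dict(green=(270,293,202,224),red=(290,311,205,226),blue=(308,331,207,230))),('side',im,dict(green=(285,305,183,197),red=(288,308,191,204),blue=(290,312,200,216)))):
  for c,b in B.items():
    p,s=cen(i,b,c);print(n,c,p.round(1),s)
A=cv2.resize(a[110:280,230:440],None,fx=2.5,fy=2.5,interpolation=2);S=cv2.resize(im[150:230,260:400],(525,300),interpolation=2)
S=S[:170]
cv2.imwrite('pics/s7.png',np.vstack([A,S]))
print(robot.read_state()['joint_velocities'].round(3))"
```

```text
time_s: 7.45
tool_pos: [469.6, -46.4, 58.3]
tool_rot: [0.087, 0.702, -0.087, 0.702]
contact_force: [-0.8, 0.5, 3.2]
gripper_width: -0.2
time_s: 8.25
tool_pos: [469.9, -46.4, 209.9]
tool_rot: [0.087, 0.701, -0.088, 0.703]
contact_force: [-0.0, 0.5, -0.8]
gripper_width: 0.1
time_s: 8.95
tool_pos: [401.6, 135.9, 207.3]
tool_rot: [0.087, 0.702, -0.087, 0.701]
contact_force: [-0.4, 0.3, -0.4]
gripper_width: -0.0
top green [280.8 211.3] [  5   4  12  12 109]
top red [299.5 214.3] [  4   4  12  12 118]
top blue [318.4 217.5] [  5   5  12  12 117]
side green [295.2 190. ] [ 5  4 11  7 60]
side red [297.7 197.2] [ 4  2 13 10 94]
side blue [300.6 206.4] [  4   2  14  10 108]
[-0.012 -0.001 -0.007  0.002  0.002  0.003]
```

View pics/s7.png

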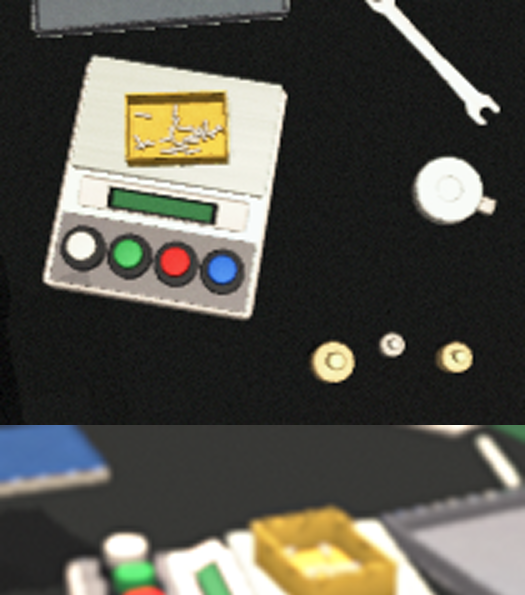

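The red, green and blue caps are back at their first pixel positions and areas. The white cap (82,247 in the crop), the bin, the weights and the striker look unmoved, and the arm is clear. Handing in.

```bash
python3 -c "
from h import *
print(robot.close_job())"
```

```text
the job is handed in; nothing more can be done
None
```

I tared the scale with the blue key and then recorded the zero with the green key. Both were pressed with shut fingertips, and each key came up again before I moved on. I then withdrew well clear and handed the job in at about 9 s; no verdict was reported.

- **Presses:** each key went down about 5.7 mm (it counts from 3 mm) at roughly 3–4 N. The camera showed each cap sunk into its collar.
- **After release:** the blue, green and red caps are back within 0.1 px of their first positions and areas in both views. The white key, bin, check weights and striker look unmoved by eye in the last top view.
- **Disagreement:** the side camera put the key centres 6–13 mm away from the top camera's. I took this as the cap flanks pulling its centroids and used the top camera. The fingertips landing on the cap centres bore that out.
- **Not checked:** I could not read the key travel itself. I worked it out from the fingertip height, the force and the pictures.

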